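# Free the jammed jar feeder and set out a jar

## Task

The jar feeder has jammed at its mouth: the front jars of both lanes have arrived side by side, and the right-hand one leans on the slanting guide and pins the other. With the fingers ease the blocking jar straight back towards its pusher, gently, because it is glass and its full lane has only a few millimetres of give before it goes solid; hold it back until the left-hand jar has run all the way into the pick-up bay by itself. Then take that jar out of the bay and set it down standing in the small white tray, leaving the other jars standing in the feeder and the things around it alone.

Things in the scene. Friction and masses are not known exactly. Their poses are not given: they have to be found in the camera images.
- feeder: Low metal jar feeder fixed on the bench, 270 by 102 mm. Origin: on the bench, midway between its two lanes; jars are fed along its -x, y to the left lane, z up. Floor plate 4 mm. Lane axes at y = +24 mm (left) and -24 mm (right), lanes 46 mm wide, three jars in each, pressed forward by a spring pusher (about 4 to 5 N). Rails stand 34 mm above the bench, pushers 64 mm, the housing behind x = 158 mm 56 mm.
- guide (a point): Middle of the top edge of the slanting guide, a fixed strip 34 mm high above the bench that leads the right lane into the bay, set at 58 degrees to the lanes. Above it and in front of it (feeder -x) the way is free for fingers reaching the front of jar_b from 38 to 56 mm above the bench.
- bay (a point): Where the underside of a jar stands when fully home in the pick-up bay, which continues the left lane: against the front stop (50 mm high), 58 mm ahead (-x) of the feeder's origin, y = +24 mm, on the floor plate 4 mm above the bench. There a jar can be gripped by its lid across the lane (along the feeder's y), above the 34 mm rails.
- jar_a: One of six like brown glass jars, about 75 g, standing: body 44 mm in diameter, 52 mm high, white lid 41 mm in diameter from 54 to 70 mm above its underside, where the origin is (centre), z up. Front jar of the left lane, level with the feeder's origin, pinned between left rail and jar_b. Freed, it slides to the bay in 1 to 3 s.
- jar_b: The blocking jar, like jar_a: front of the right lane, leaning on the guide and on jar_a. Pushed back (feeder +x) it resists with some 5 to 11 N and gives; within a few millimetres jar_a goes, and soon after (how soon can only be felt) its lane is solid. Over 14 N may break it; pressed hard it also squeezes sideways on jar_a and pins it until eased. Let go too early, it can jam anew.
- jar_c: Second jar of the left lane, like jar_a.
- jar_d: Second jar of the right lane, like jar_a.
- jar_e: Third jar of the left lane, like jar_a.
- jar_f: Third jar of the right lane, like jar_a.
- tray_in (a point): Centre of the inner floor, 4 mm above the bench, of the empty small white plastic tray fixed on the bench: 200 mm (its x) by 150 mm (its y) outside, walls 4 mm thick, rim 28 mm above the bench.
- pot: White pot with a yellow lid, 64 mm in diameter, 54 mm high, standing loose on the bench. Origin: centre of its underside. To be left alone.
- wash_bottle: Green wash bottle, 64 mm in diameter, about 180 mm high, standing loose. Origin: centre of its underside. To be left alone.
- caliper: Steel vernier caliper, 180 mm long, lying loose on the bench. Origin: middle of its beam, on the bench. To be left alone.
Mind the look-alikes: they are no part of the job. Leave any red look-alike of the jar_a alone. What is shaped like the jar_f but red is not meant.

How it is judged:
By the outcome, as a careful person would: the job done as asked, in the order asked, and still so for the second after the job is handed in, with the robot touching nothing.
It also fails if it takes over 67 s, if anything falls off the work surface, if the arm or the gripper's body presses on something with over 40 N, if the wrist force passes 120 N, or if a joint passes its speed limit or range.

## Robot

A 6-joint arm with a two-finger parallel gripper is mounted at the origin on the work surface. World frame = base frame: x ahead of the robot, y to its left, z up, the work surface at z = 0. Lengths are in m, angles in degrees, forces in N, time in s.
With the tool pointing down it reaches from about 0.25 to 0.725 m from the base axis. Payload 9.7 kg.
Tool frame: the origin (TCP) lies at the very end of the fingers, on their centre line; the grasp point (between the pads) lies 19 mm behind it; x points along the fingers, z is the direction in which the jaws open and shut, and the axes are right-handed (so a half turn about x gives the same grasp; the last joint's range is limited). The gripper opens to 85 mm and grips with 20 to 120 N. Pads are 22 mm wide; open, the fingers measure 114 mm over their backs; the gripper's body (76 mm by 85 mm) begins 54 mm behind the grasp point. The pads swing forward as they close: fully open they stand 13 mm farther back than shut.
Start: joints at [73.854, 4.979, 10.078, 95.1, 0, 90], TCP at [0.153, 0.528, 0.231] pointing down, gripper open.
Joint ranges: [-179.16, 179.16], [-48.56, 103.87], [-65.8, 70.77], [-126.05, 130.52], [-82.76, 87.17], [-180, 180]. Speed limits (degrees/s): [127.2, 127.2, 147.25, 180, 180, 180].

## Interface

Orientations are given as [roll, pitch, yaw] about the fixed x, y, z axes, in that order (R = Rz(yaw) Ry(pitch) Rx(roll)).
In Python, from workcell import sensors, vision, job_done gives the robot as it stands.
- The arm moves only by the tool carry_out, never from a script. Its argument "increments" is a list of rows, each a list of 7 numbers: the turn, a rotation vector about the tool's x, y, z in degrees, then the shift along the tool's x, y, z in mm, then the opening in per cent of the stroke, from 0 (shut) to 100 (fully open). A call has 1 to 12 rows; each row shifts and turns the commanded pose from where the row before left it, along the tool's axes as they then stand; what a row does not reach is not made up. A row lasts 1/8 s, in which the tool goes at most 62.5 mm and 10.7 degrees, less where a joint would pass 70% of its speed; a pose out of reach is approached as far as the arm can. A call is refused whole if a number of a shift passes 62.5 or a number of a turn 10.7, either way. A call with a gripper value outside its range is refused whole. The fingers move at their own pace and stop on an object; "squeeze" is the grip in N (left out, the last holds). Time passes only in rows, so rows that do not move let the fingers close. It gives the time, the measured TCP pose, the force and the opening at its end, in the units of the state.
- sensors.get_obs(): the state, without advancing time (a new reading comes with each control period).
- vision.camera(name): name is "scene" or "top" or "wrist"; returns the picture (420x560x3 uint8, red, green, blue); there is no depth.
- vision.calibration(name): a dict with "camera_matrix" (3x3 intrinsics, pixels), "extrinsics" (4x4, takes a point from world to camera coordinates); the wrist camera has in their place "mount" (4x4, takes a point from camera to tool coordinates, whose origin is the TCP and whose axes are the tool frame's). Camera axes: x right, y up, looking along -z (the intrinsics and any distortion apply to the point x, -y, -z); pixel columns grow to the right and rows downward; lengths in m; the calibration is good to about 2 mm. A picture is of the moment at which its call begins: read the wrist's pose just before it. calibration takes no time and is no camera call.
- job_done(): hands the job in, once; it reports no verdict.
The state is a dict: "time": time; "q": joint angles; "qd": joint speeds; "joint_efforts": joint torques, N m; "ee_pos": TCP position; "tcp_rot": TCP orientation; "wrist_force": force on the tool from outside, world axes, zero at the start; "torque": the same for the moment, N m; "opening": finger opening in m.
Only numpy, scipy, OpenCV 4.12 (cv2) and the standard library are available. Lean on these libraries where they do the work, as an engineer would, in place of code of your own. Each camera call takes 0.05 s, during which the arm holds its last target.

## Working session

There is one attempt and no reset: what is moved stays moved. The work goes in short steps, Python scripts to look and compute and a tool call to move; the robot and the scene stay as the last step left them, time stands still between calls to the robot, and variables do not carry over. Pictures are saved under pics/ and viewed, and the job is handed in when it is done.

Besides the shell and the picture viewer there is one more tool, called after "Call:" in YAML: its name, and indented under it one key for each argument. carry_out: Moves the arm, as the interface text tells. Its arguments: {"type":"object","properties":{"increments":{"type":"array"},"squeeze":{"type":"number"}},"required":["increments"]}

```bash
mkdir -p pics; ls; python3 - <<'E'
from workcell import sensors, vision
import cv2,numpy as np
o=sensors.get_obs();print(o)
for n in ["scene","top","wrist"]:
    im=vision.camera(n);cv2.imwrite(f"pics/{n}0.png",im[:,:,::-1])
    c=vision.calibration(n);print(n,{k:np.round(v,4).tolist() if not isinstance(v,str) else v for k,v in c.items()})
E
```

```text
pics
{'time': 0.0, 'q': array([7.38536229e+01, 5.01219045e+00, 1.00322102e+01, 9.50998221e+01,
       3.74251969e-04, 9.00006731e+01]), 'qd': array([ 0.02426851,  0.02998536,  0.05571496,  0.01895313,  0.11106568,
       -0.16641638]), 'joint_efforts': array([-4.09266559e-04, -5.20389318e+01,  4.64801967e+01,  1.63892732e-02,
       -1.08383322e-04, -1.39498491e-05]), 'ee_pos': array([0.15288118, 0.52807136, 0.23055252]), 'tcp_rot': array([ 179.73197301,   89.92019681, -106.41507747]), 'wrist_force': array([-0.14958494,  0.24625666, -0.00675003]), 'torque': array([-0.03603156,  0.04618432,  0.02165696]), 'opening': 0.08584703638556838}
scene {'camera_matrix': [[405.0721, 0.0, 276.8469], [0.0, 405.0721, 209.156], [0.0, 0.0, 1.0]], 'extrinsics': [[0.4841, 0.875, 0.0087, -0.2266], [-0.6576, 0.3572, 0.6633, 0.4006], [0.5773, -0.3268, 0.7483, -1.2707], [0.0, 0.0, 0.0, 1.0]]}
top {'camera_matrix': [[467.9214, 0.0, 278.2654], [0.0, 467.9214, 204.0669], [0.0, 0.0, 1.0]], 'extrinsics': [[0.0251, -0.9997, 0.0073, -0.1015], [0.9923, 0.0258, 0.1212, -0.5834], [-0.1214, 0.0042, 0.9926, -0.9849], [0.0, 0.0, 0.0, 1.0]]}
wrist {'camera_matrix': [[318.3352, 0.0, 278.2031], [0.0, 318.3352, 212.1084], [0.0, 0.0, 1.0]], 'mount': [[-0.0006, 0.2782, -0.9605, -0.1422], [0.0006, 0.9605, 0.2782, 0.0699], [1.0, -0.0004, -0.0007, -0.0], [0.0, 0.0, 0.0, 1.0]]}
```

View pics/scene0.png

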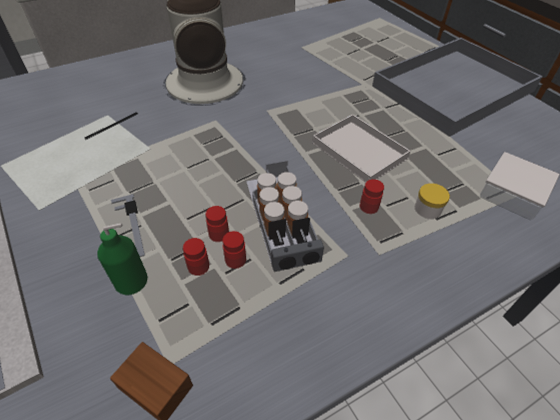

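View pics/top0.png

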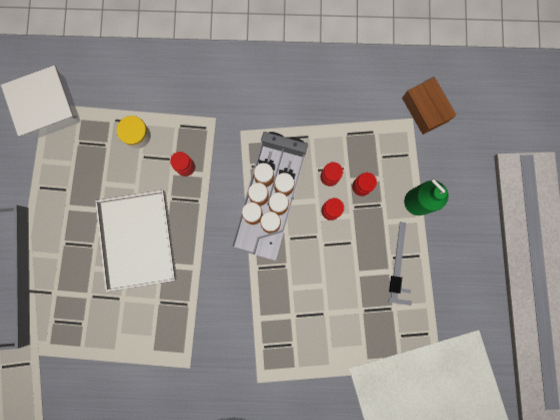

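View pics/wrist0.png

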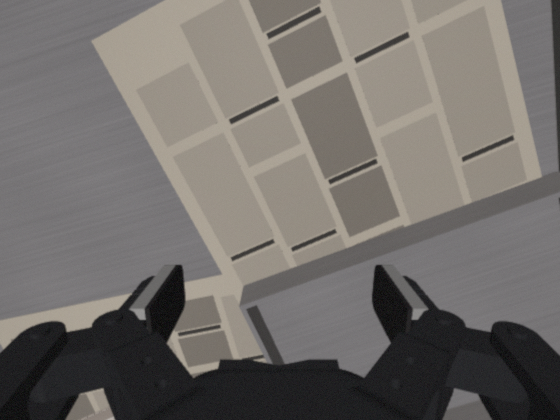

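```bash
python3 - <<'E'
import cv2
im=cv2.imread("pics/top0.png");cv2.imwrite("pics/topc.png",cv2.resize(im[120:270,220:350],None,fx=4,fy=4,interpolation=cv2.INTER_CUBIC)[:600])
cv2.imwrite("pics/topt.png",cv2.resize(im[180:300,85:190],None,fx=5,fy=5,interpolation=cv2.INTER_CUBIC))
im=cv2.imread("pics/scene0.png");cv2.imwrite("pics/scenec.png",cv2.resize(im[150:280,220:350],None,fx=4.5,fy=4.5,interpolation=cv2.INTER_CUBIC))
E
```

```text
(no output)
```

View pics/topc.png

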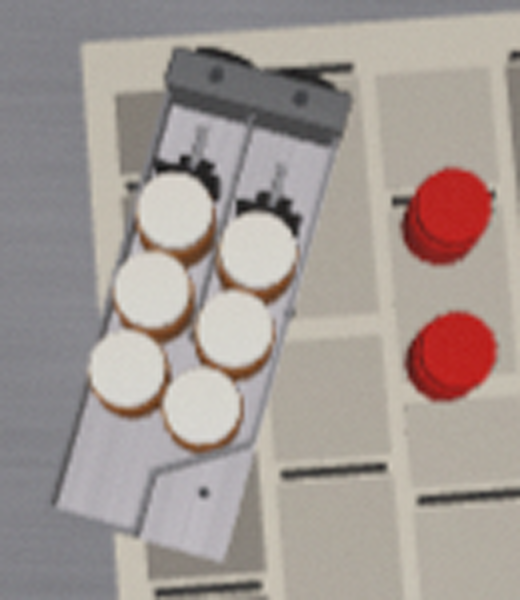

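View pics/topt.png

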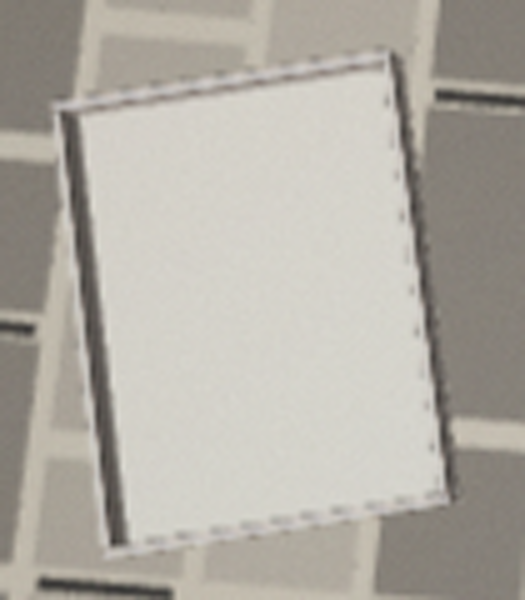

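View pics/scenec.png

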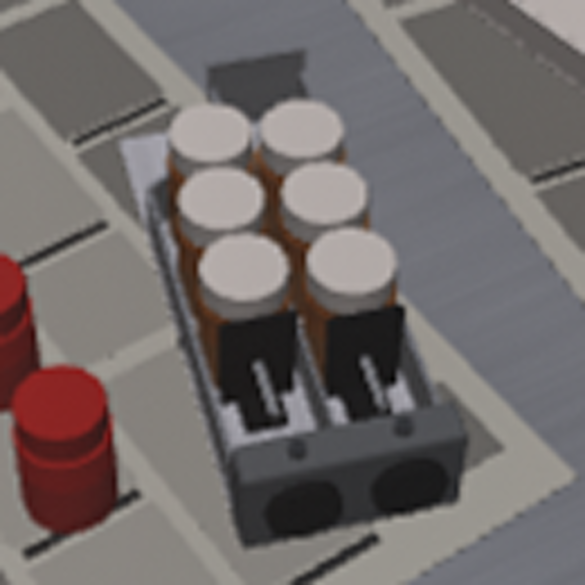

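```bash
cat > h.py <<'E'
import numpy as np, cv2
from scipy.optimize import least_squares
from workcell import sensors, vision
from scipy.spatial.transform import Rotation as R
def proj(n,P,tool=None):
    c=vision.calibration(n);K=np.array(c['camera_matrix'])
    P=np.atleast_2d(P)
    if n=='wrist':
        p,r=tool; M=np.eye(4);M[:3,:3]=R.from_euler('xyz',r,degrees=True).as_matrix();M[:3,3]=p
        E=np.linalg.inv(M@np.array(c['mount']))
    else: E=np.array(c['extrinsics'])
    q=P@E[:3,:3].T+E[:3,3]; q=q*[1,-1,-1]; q=q@K.T; return q[:,:2]/q[:,2:]
def ray(n,uv,z,tool=None):
    f=lambda x: (proj(n,[x[0],x[1],z],tool)-uv).ravel()
    return least_squares(f,[0.4,0.1]).x
E
python3 - <<'E'
from h import *
un=lambda a,s,ox,oy:(np.array(a,float)+.5)/s-.5+[ox,oy]
t=un([(129,371),(154,290),(176,211),(202,409),(234,334),(258,251)],4,220,120)
s=un([(302,127),(324,192),(350,257),(210,133),(221,200),(244,269)],4.5,220,150)
T=np.array([ray('top',p,.074) for p in t]);S=np.array([ray('scene',p,.074) for p in s])
print(np.round(T,4),np.round(S,4))
def loc(W):
    d=W[2]-W[0];th=np.arctan2(d[1],d[0]);return np.degrees(th),np.hypot(*d)
print(loc(T),loc(S))
# feeder floor corners (crop): front-left (52,503), front right (225,562); housing top corners
for p,z in (((52,503),.034),((225,562),.034),((176,48),.056),((352,93),.056)): print(p,np.round(ray('top',un([p],4,220,120)[0],z),4))
c=un([(55,104),(391,51),(452,497),(107,552)],5,85,180)
C=np.array([ray('top',p,.028) for p in c]);print(np.round(C,4),C.mean(0), np.linalg.norm(C-np.roll(C,1,0),axis=1))
E
```

```text
[[ 0.5622 -0.0316]
 [ 0.6054 -0.0434]
 [ 0.6479 -0.0537]
 [ 0.5433 -0.0703]
 [ 0.5832 -0.086 ]
 [ 0.6276 -0.0976]] [[ 0.5643 -0.0294]
 [ 0.607  -0.0421]
 [ 0.6478 -0.0524]
 [ 0.5468 -0.0704]
 [ 0.5886 -0.0868]
 [ 0.6313 -0.098 ]]
(np.float64(-14.481666733674038), np.float64(0.08851378288289416)) (np.float64(-15.361037467696338), np.float64(0.08657411633500695))
(52, 503) [0.4936 0.0098]
(225, 562) [ 0.4643 -0.0844]
(176, 48) [ 0.7415 -0.0506]
(352, 93) [ 0.719  -0.1469]
[[0.5845 0.3143]
 [0.6119 0.1685]
 [0.4186 0.1316]
 [0.3916 0.2781]] [0.50163892 0.22311999] [0.19625824 0.14838777 0.19676891 0.14894673]
```

```bash
python3 - <<'E'
from h import *
o=sensors.get_obs();M=R.from_euler('xyz',o['tcp_rot'],degrees=True).as_matrix();print(np.round(M,3))
print(np.degrees(np.arctan2(M[1,2],M[0,2])), 'tool z azimuth')
E
```

```text
[[-0.    -0.961  0.278]
 [-0.001  0.278  0.961]
 [-1.    -0.    -0.001]]
73.85125213166287 tool z azimuth
```

Call:
carry_out:
  increments:
    - [-1.75,0,0,0,0,0,60]
    - [0,0,0,0,-30,-30,20]
    - [0,0,0,0,-32,-32,0]
    - [0,0,0,0,-32,-32,0]
    - [0,0,0,0,-32,-32,0]
    - [0,0,0,0,-32,-32,0]
    - [0,0,0,0,-32,-32,0]
    - [0,0,0,0,-32,-32,0]
    - [0,0,0,0,-32,-32,0]
    - [0,0,0,0,-32,-32,0]
    - [0,0,0,0,-32,-32,0]
    - [0,0,0,0,-32,-32,0]
  squeeze: 40

```text
time: 1.65
ee_pos: [0.4055, 0.1009, 0.2314]
tcp_rot: [-57.7, 90.0, 18.0]
wrist_force: [0.8, 0.6, 0.8]
opening: -0.0
```

Call:
carry_out:
  increments:
    - [0,0,0,0,-32,-32,0]
    - [0,0,0,20,-32,-32,0]
    - [0,0,0,20,-32,-32,0]
    - [0,0,0,20,-20,-20,0]
    - [0,0,0,0,0,0,0]

```text
time: 2.28
ee_pos: [0.4881, -0.0402, 0.1694]
tcp_rot: [102.4, 89.8, 177.9]
wrist_force: [-0.3, 0.0, 1.2]
opening: -0.0
```

```bash
python3 - <<'E'
from h import *
o=sensors.get_obs();im=vision.camera('wrist');cv2.imwrite('pics/w1.png',im[:,:,::-1])
print(o['time'],o['ee_pos'],o['tcp_rot'],o['q'],o['wrist_force'],o['opening'])
E
```

```text
2.275 [ 0.48807027 -0.04023864  0.16935768] [102.35863775  89.8115062  177.88280844] [-4.70809585e+00 -3.89691861e+00 -5.72554286e+00  8.83596769e+01
 -8.52073394e-03  9.76774747e+00] [-0.25742275  0.01431086  1.22764822] -1.5048001572416885e-05
```

View pics/w1.png

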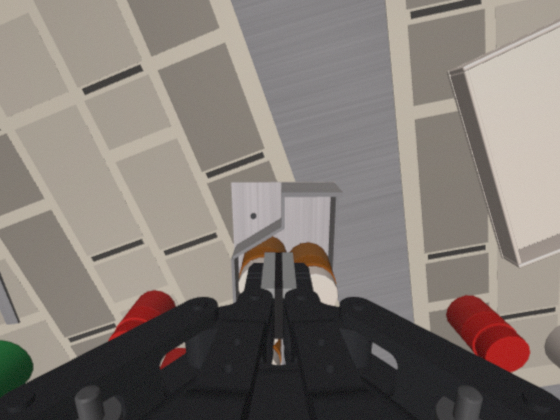

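```bash
python3 - <<'E'
from h import *
o=sensors.get_obs();tool=(o['ee_pos'],o['tcp_rot'])
th=np.radians(-14.4);e1=np.array([np.cos(th),np.sin(th)]);e2=np.array([-e1[1],e1[0]]);O=np.array([.5572,-.0537])
for n,uv,z in (('stop L front',(342,191),.05),('front R',(233,183),.004),('bay wall/guide end',(284,225),.034),('bay wall front',(283,192),.034),('guide R end',(235,253),.034),('screw',(253,215),.004),('rail R',(234,262),.034),('tip',(279,258),.17)):
    p=ray('wrist',uv,z,tool);d=p-O;print(n,p.round(4),'loc',round(d@e1*1000,1),round(d@e2*1000,1))
d=o['ee_pos'][:2]-O;print('tcp loc',d@e1*1000,d@e2*1000)
im=cv2.imread('pics/w1.png');cv2.imwrite('pics/w1c.png',cv2.resize(im[170:310,210:360],None,fx=4,fy=4,interpolation=cv2.INTER_CUBIC))
M=R.from_euler('xyz',o['tcp_rot'],degrees=True).as_matrix();print(np.degrees(np.arctan2(M[1,2],M[0,2])),M.round(3))
E
```

```text
stop L front [0.4893 0.016 ] loc -83.1 50.6
front R [ 0.4667 -0.0796] loc -81.2 -47.6
bay wall/guide end [ 0.5116 -0.0397] loc -47.6 2.2
bay wall front [ 0.4812 -0.033 ] loc -78.7 1.1
guide R end [ 0.5271 -0.0915] loc -19.7 -44.1
screw [ 0.5032 -0.0694] loc -48.3 -28.7
rail R [ 0.5358 -0.095 ] loc -10.5 -45.4
tip [ 0.483  -0.0376] loc -75.8 -2.8
tcp loc -70.56329544395689 -3.2952902099434462
75.56420285327775 [[-0.002 -0.968  0.249]
 [ 0.     0.249  0.968]
 [-1.     0.002 -0.   ]]
```

View pics/w1c.png

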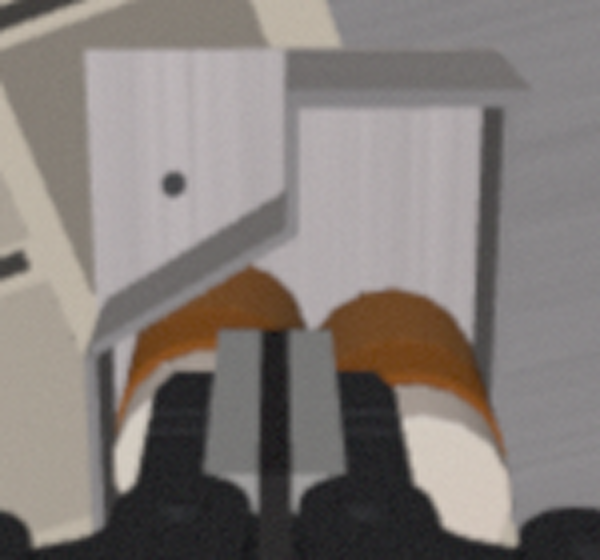

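Call:
carry_out:
  increments:
    - [0,0,0,0,-9,-17,0]
    - [0,0,0,20,-5,0,0]
    - [0,0,0,25,-4,0,0]
    - [0,0,0,25,0,0,0]
    - [0,0,0,25,0,0,0]
    - [0,0,0,20,0,0,0]
    - [0,0,0,10,0,0,0]
    - [0,0,0,3,0,0,0]
    - [0,0,0,0,0,0,0]
    - [0,0,0,0,0,0,0]

```text
time: 3.58
ee_pos: [0.5021, -0.0599, 0.0442]
tcp_rot: [-83.4, 89.9, -7.8]
wrist_force: [-0.5, 0.4, -0.8]
opening: 0.0003
```

```bash
cat > look.py <<'E'
from h import *
import sys
th=np.radians(-14.4);e1=np.array([np.cos(th),np.sin(th)]);e2=np.array([-e1[1],e1[0]]);O=np.array([.5572,-.0537])
o=sensors.get_obs()
d=o['ee_pos'][:2]-O;f=o['wrist_force'];print(o['time'],'loc',(d@e1*1000).round(2),(d@e2*1000).round(2),'z',o['ee_pos'][2].round(4),'F x,y,z',f[:2]@e1,f[:2]@e2,f[2],'rot',o['tcp_rot'].round(2),o['opening'])
for a in sys.argv[1:]:
    n,t=a.split(':');cv2.imwrite(f'pics/{t}.png',vision.camera(n)[:,:,::-1])
E
python3 look.py wrist:w2 top:t2
```

```text
3.575 loc -51.78 -19.73 z 0.0442 F x,y,z -0.6169271038556452 0.21272834107459507 -0.7641769018265211 rot [-83.41  89.93  -7.8 ] 0.000258188576458874
```

View pics/w2.png

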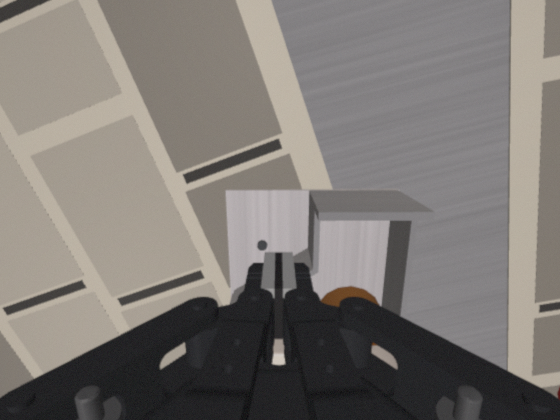

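```bash
python3 -c "
import cv2
im=cv2.imread('pics/t2.png');cv2.imwrite('pics/t2c.png',cv2.resize(im[120:290,200:350],None,fx=3.5,fy=3.5,interpolation=cv2.INTER_CUBIC))"
```

```text
(no output)
```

View pics/t2c.png

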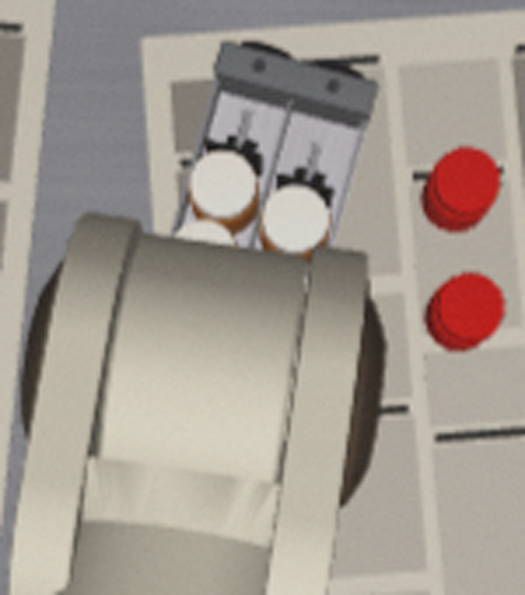

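Call:
carry_out:
  increments:
    - [0,0,0,2,-3,0,0]
    - [0,0,0,0,-2,0,0]
    - [0,0,0,0,-1,0,0]
    - [0,0,0,0,0,0,0]
    - [0,0,0,0,0,0,0]

```text
time: 4.3
ee_pos: [0.5074, -0.0614, 0.0413]
tcp_rot: [92.4, 90.0, 168.0]
wrist_force: [0.1, -0.6, -0.1]
opening: -0.0001
```

```bash
python3 look.py
```

```text
4.3 loc -46.29 -19.79 z 0.0413 F x,y,z 0.2851800534904146 -0.5519577646636165 -0.13013733377316905 rot [ 92.38  90.   167.99] -0.00010737071554556327
```

Call:
carry_out:
  increments:
    - [0,0,0,0,-1,0,0]
    - [0,0,0,0,-1,0,0]
    - [0,0,0,0,0,0,0]

```text
time: 4.68
ee_pos: [0.5095, -0.0619, 0.0413]
tcp_rot: [-109.6, 90.0, -34.0]
wrist_force: [-0.4, 0.3, -0.2]
opening: 0.0003
```

Call:
carry_out:
  increments:
    - [0,0,0,0,-1,0,0]
    - [0,0,0,0,0,0,0]

```text
time: 4.92
ee_pos: [0.5104, -0.0621, 0.0413]
tcp_rot: [154.1, 90.0, -130.3]
wrist_force: [0.5, -1.1, -0.6]
opening: 0.0002
```

Call:
carry_out:
  increments:
    - [0,0,0,0,-1,0,0]
    - [0,0,0,0,0,0,0]

```text
time: 5.18
ee_pos: [0.5114, -0.0624, 0.0413]
tcp_rot: [-67.5, 90.0, 8.1]
wrist_force: [0.1, -0.4, 0.7]
opening: -0.0
```

Call:
carry_out:
  increments:
    - [0,0,0,0,-1,0,0]
    - [0,0,0,0,0,0,0]

```text
time: 5.42
ee_pos: [0.5124, -0.0626, 0.0413]
tcp_rot: [-153.7, 90.0, -78.1]
wrist_force: [-0.1, 0.3, 0.2]
opening: -0.0
```

Call:
carry_out:
  increments:
    - [0,0,0,0,-0.7,0,0]
    - [0,0,0,0,0,0,0]

```text
time: 5.68
ee_pos: [0.513, -0.0628, 0.0413]
tcp_rot: [-90.0, 90.0, -14.4]
wrist_force: [-0.7, -0.9, 0.1]
opening: -0.0
```

Call:
carry_out:
  increments:
    - [0,0,0,0,-0.5,0,0]
    - [0,0,0,0,0,0,0]

```text
time: 5.92
ee_pos: [0.5135, -0.0629, 0.0413]
tcp_rot: [124.7, 90.0, -159.7]
wrist_force: [0.0, 0.4, -1.0]
opening: -0.0003
```

Call:
carry_out:
  increments:
    - [0,0,0,0,-0.7,0,0]
    - [0,0,0,0,0,0,0]

```text
time: 6.18
ee_pos: [0.5136, -0.0629, 0.0412]
tcp_rot: [89.2, 89.9, 164.8]
wrist_force: [-4.3, 1.5, 3.2]
opening: 0.0
```

Call:
carry_out:
  increments:
    - [0,0,0,0,-0.7,0,0]
    - [0,0,0,0,0,0,0]

```text
time: 6.42
ee_pos: [0.5139, -0.0632, 0.0412]
tcp_rot: [105.9, 89.9, -178.5]
wrist_force: [-7.1, 0.3, 4.7]
opening: 0.0002
```

Call:
carry_out:
  increments:
    - [0,0,0,0,-0.7,0,0]
    - [0,0,0,0,0,0,0]

```text
time: 6.68
ee_pos: [0.5144, -0.0635, 0.0412]
tcp_rot: [107.6, 89.9, -176.8]
wrist_force: [-8.3, 0.3, 5.6]
opening: 0.0002
```

Call:
carry_out:
  increments:
    - [0,0,0,0,-0.5,0,0]
    - [0,0,0,0,0,0,0]

```text
time: 6.92
ee_pos: [0.5148, -0.0636, 0.0412]
tcp_rot: [108.3, 89.9, -176.1]
wrist_force: [-8.7, 0.4, 5.2]
opening: 0.0001
```

```bash
python3 look.py wrist:w3
```

```text
6.925 loc -38.62 -20.15 z 0.0412 F x,y,z -8.502638712249453 -1.8191515877827542 5.210024952102339 rot [ 108.31   89.86 -176.09] 0.00012529635208335282
```

View pics/w3.png

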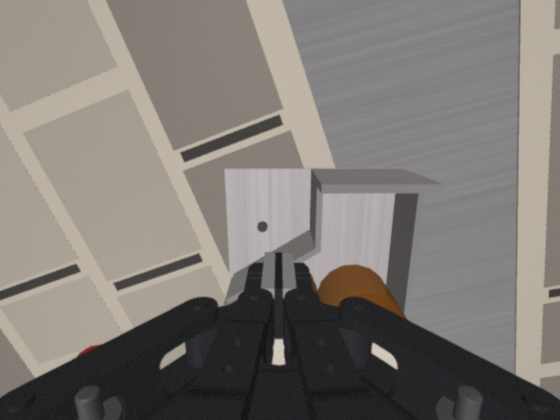

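Call:
carry_out:
  increments:
    - [0,0,0,-0.3,-0.4,0,0]
    - [0,0,0,0,0,0,0]

```text
time: 7.22
ee_pos: [0.5152, -0.0637, 0.0414]
tcp_rot: [108.5, 89.9, -175.9]
wrist_force: [-7.8, -0.8, 3.3]
opening: 0.0003
```

Call:
carry_out:
  increments:
    - [0,0,0,0,-0.4,0,0]
    - [0,0,0,0,0,0,0]

```text
time: 7.48
ee_pos: [0.5159, -0.0636, 0.0414]
tcp_rot: [90.1, 89.9, 165.7]
wrist_force: [-6.7, 1.7, 3.8]
opening: -0.0001
```

```bash
python3 look.py wrist:w4; python3 -c "
import cv2
a=cv2.imread('pics/w3.png')[160:340,210:450];b=cv2.imread('pics/w4.png')[160:340,210:450]
import numpy as np
cv2.imwrite('pics/w34.png',cv2.resize(np.hstack([a,b]),None,fx=1.6,fy=1.6))"
```

```text
7.475 loc -37.53 -19.81 z 0.0414 F x,y,z -6.958488033414316 -0.017494547126358444 3.7749999945071697 rot [ 90.1   89.9  165.71] -0.00013239757940123302
```

View pics/w34.png

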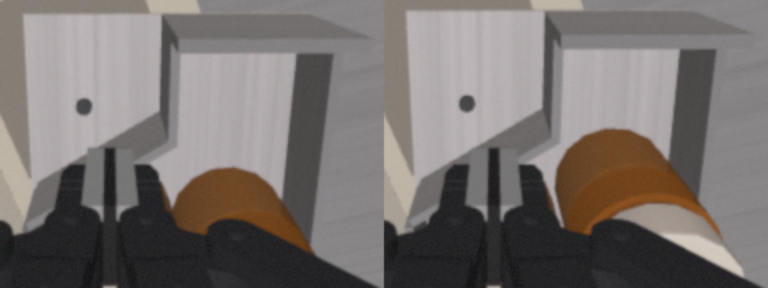

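Jar_a is running: in the right half its front edge moved up to about (615,130), from (230,170) in the left half. I'll hold still.

Call:
carry_out:
  increments:
    - [0,0,0,0,0,0,0]
    - [0,0,0,0,0,0,0]
    - [0,0,0,0,0,0,0]
    - [0,0,0,0,0,0,0]

```text
time: 8.02
ee_pos: [0.5159, -0.0636, 0.0413]
tcp_rot: [99.0, 89.9, 174.6]
wrist_force: [-6.2, -0.2, 2.1]
opening: -0.0003
```

```bash
python3 look.py wrist:w5
```

```text
8.025 loc -37.56 -19.89 z 0.0413 F x,y,z -6.005010875343063 -1.6970258611500018 2.1494094828225117 rot [ 98.96  89.89 174.56] -0.00032523192353906623
```

View pics/w5.png

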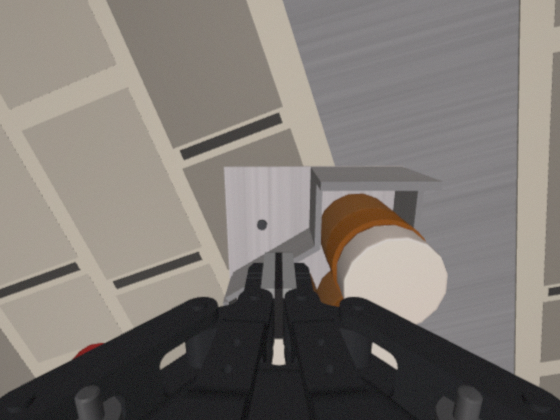

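Call:
carry_out:
  increments:
    - [0,0,0,0,0,0,0]
    - [0,0,0,0,0,0,0]
    - [0,0,0,0,0,0,0]
    - [0,0,0,0,0,0,0]
    - [0,0,0,0,0,0,0]
    - [0,0,0,0,0,0,0]

```text
time: 8.82
ee_pos: [0.516, -0.0636, 0.0414]
tcp_rot: [91.2, 89.9, 166.8]
wrist_force: [-5.5, 1.1, 3.2]
opening: 0.0002
```

```bash
python3 look.py wrist:w6
```

```text
8.825 loc -37.49 -19.8 z 0.0414 F x,y,z -5.561050443567238 -0.30953813870422 3.1538454565123573 rot [ 91.19  89.9  166.8 ] 0.00021577467528809238
```

View pics/w6.png

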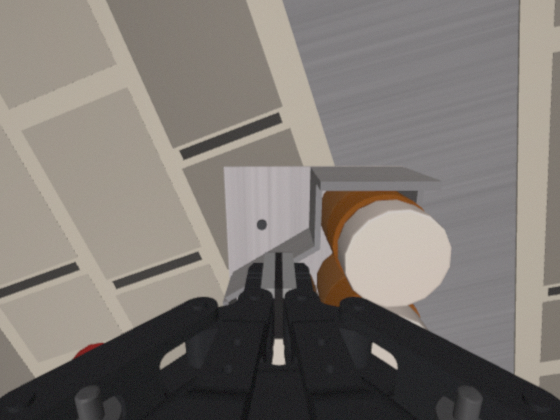

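Call:
carry_out:
  increments:
    - [0,0,0,0,0,0,0]
    - [0,0,0,0,0,0,0]
    - [0,0,0,0,0,0,0]
    - [0,0,0,0,0,0,0]

```text
time: 9.38
ee_pos: [0.516, -0.0635, 0.0413]
tcp_rot: [90.0, 89.9, 165.6]
wrist_force: [-6.1, 1.4, 2.3]
opening: -0.0001
```

```bash
python3 look.py wrist:w7; python3 - <<'E'
from h import *
from look import e1,e2,O
o=sensors.get_obs();tool=(o['ee_pos'],o['tcp_rot'])
for n in ('w6','w7'):
    im=cv2.imread(f'pics/{n}.png').astype(int); 
    m=((im.min(2)>190)).astype(np.uint8); m[:,:325]=0;m[:,460:]=0;m[:185]=0
    k,l,st,c=cv2.connectedComponentsWithStats(m); i=1+np.argmax(st[1:,4]); 
    cn=max(cv2.findContours((l==i).astype(np.uint8),0,1)[0],key=len);el=cv2.fitEllipse(cn)
    p=ray('wrist',el[0],.074,tool)-O;print(n,el,(p@e1*1e3,p@e2*1e3))
E
```

```text
9.375 loc -37.51 -19.76 z 0.0413 F x,y,z -6.294825090741589 -0.20681959670717784 2.2597151462540763 rot [ 89.97  89.9  165.58] -5.9429181474830825e-05
9.425 loc -37.49 -19.76 z 0.0414 F x,y,z -5.685742185192788 -0.3633897844277525 2.16388106840252 rot [ 90.59  89.9  166.2 ] 0.00014183420301232383
w6 ((378.0755615234375, 217.04103088378906), (1.2033573389053345, 11.568632125854492), 65.26334381103516) (np.float64(-73.77772603960143), np.float64(16.244703664336182))
w7 ((396.5326843261719, 211.00157165527344), (0.14183296263217926, 0.46227049827575684), 107.05557250976562) (np.float64(-76.0429659344197), np.float64(22.66014450010207))
```

```bash
python3 - <<'E'
from h import *
from look import e1,e2,O
o=sensors.get_obs();tool=(o['ee_pos'],o['tcp_rot'])
for uv in ((391,250),(397,250)):
    p=ray('wrist',uv,.074,tool)-O;print((p@e1*1e3,p@e2*1e3))
a=cv2.imread('pics/w6.png')[160:340,290:470];b=cv2.imread('pics/w7.png')[160:340,290:470]
print(np.abs(a.astype(int)-b).mean())
cv2.imwrite('pics/w67.png',cv2.resize(np.hstack([a,b]),None,fx=2.2,fy=2.2,interpolation=cv2.INTER_CUBIC))
E
```

```text
9.425 loc -37.49 -19.76 z 0.0414 F x,y,z -5.685742185192788 -0.3633897844277525 2.16388106840252 rot [ 90.59  89.9  166.2 ] 0.00014183420301232383
(np.float64(-60.989218967515214), np.float64(22.164361968840353))
(np.float64(-60.990378865221054), np.float64(24.392787292201657))
1.6596399176954733
```

View pics/w67.png

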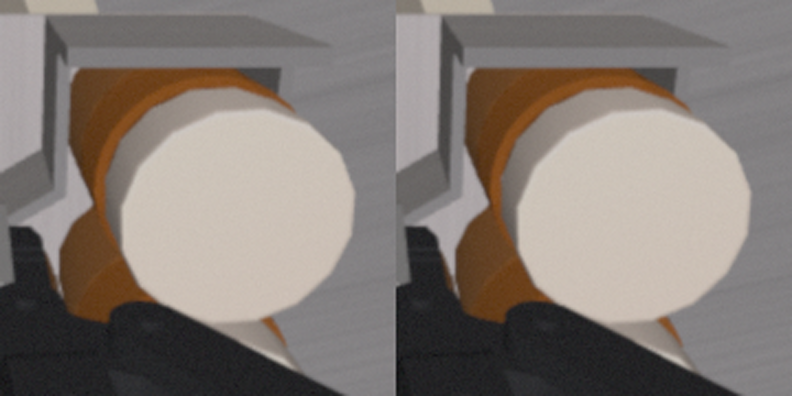

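Call:
carry_out:
  increments:
    - [0,0,0,0,1,0,0]
    - [0,0,0,0,1,0,0]
    - [0,0,0,0,1,0,0]
    - [0,0,0,0,1,0,0]
    - [0,0,0,0,1,0,0]
    - [0,0,0,0,1,-0.5,0]
    - [0,0,0,0,1.5,-0.5,0]
    - [0,0,0,0,1.5,0,0]
    - [0,0,0,0,1.5,0,0]
    - [0,0,0,0,0,0,0]

```text
time: 10.68
ee_pos: [0.5063, -0.0621, 0.0416]
tcp_rot: [125.4, 90.0, -159.0]
wrist_force: [-0.3, -0.0, -0.2]
opening: -0.0002
```

```bash
python3 look.py wrist:w8
```

```text
10.675 loc -47.26 -20.76 z 0.0416 F x,y,z -0.2914724551929694 -0.08417615498941157 -0.22148731256715326 rot [ 125.35   90.   -159.04] -0.00015546599530254804
```

View pics/w8.png

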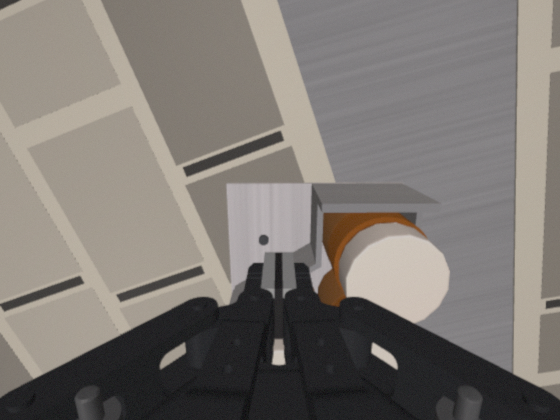

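Call:
carry_out:
  increments:
    - [0,0,0,-15,0,0,0]
    - [0,0,0,-25,0,0,0]
    - [0,0,0,-30,0,0,0]
    - [0,0,0,-30,0,0,20]
    - [0,0,0,-20,12,20,70]
    - [0,0,0,0,0,24,70]
    - [0,0,0,0,0,0,70]
    - [0,0,0,0,0,0,70]
    - [0,0,0,0,0,0,70]

```text
time: 11.85
ee_pos: [0.5055, -0.0171, 0.1616]
tcp_rot: [123.4, 90.0, -161.1]
wrist_force: [-0.6, -0.2, -0.2]
opening: 0.0597
```

```bash
python3 look.py wrist:w9 top:t9 scene:s9
```

```text
11.85 loc -59.19 22.64 z 0.1616 F x,y,z -0.5387817250669042 -0.36550059317302874 -0.23330622901261058 rot [ 123.36   89.98 -161.08] 0.05967290908495599
```

View pics/w9.png

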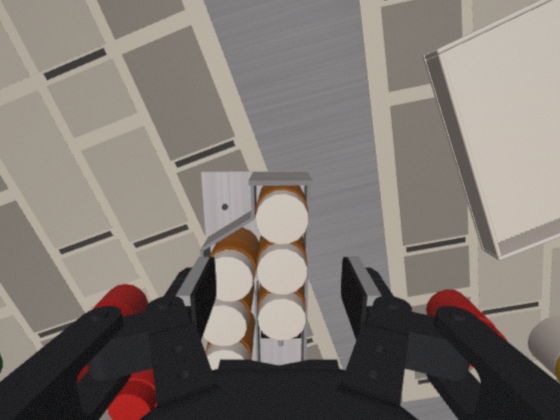

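```bash
python3 -c "
import cv2,numpy as np
im=cv2.imread('pics/s9.png');cv2.imwrite('pics/s9c.png',cv2.resize(im[130:280,210:360],None,fx=3.8,fy=3.8,interpolation=cv2.INTER_CUBIC))"
```

```text
(no output)
```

View pics/s9c.png

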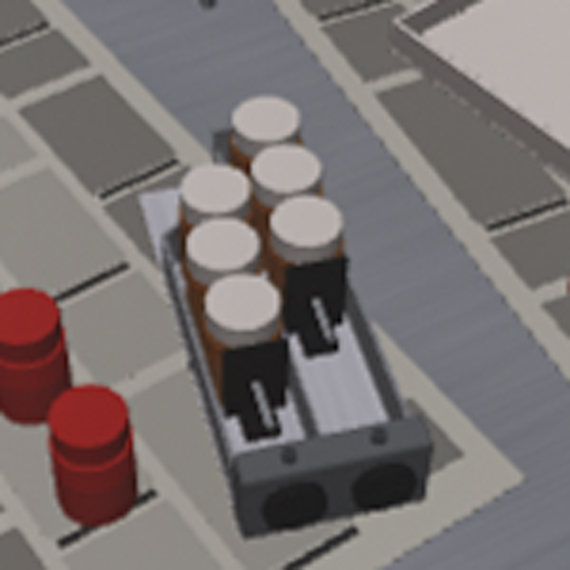

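```bash
python3 - <<'E'
from look import *
tool=(o['ee_pos'],o['tcp_rot'])
for n,uv,t in (('wrist',(282,217),tool),('scene',((265.5)/3.8-.5+210,(120.5)/3.8-.5+130),None),('wrist',(282,269),tool)):
    p=ray(n,uv,.074,t)-O;print(n,p@e1*1e3,p@e2*1e3)
M=R.from_euler('xyz',o['tcp_rot'],degrees=True).as_matrix();print(M.round(3))
E
```

```text
12.0 loc -59.17 22.76 z 0.1615 F x,y,z 0.6621326310468216 0.14903196423611026 -0.2855525702704917 rot [ 113.68   89.99 -170.75] 0.06022608046166043
wrist -58.737664835620436 25.750295351985287
scene -55.11584446677297 23.528643653729816
wrist -15.65535427487667 25.891703403487405
[[-0.    -0.968  0.249]
 [-0.     0.249  0.968]
 [-1.     0.    -0.   ]]
```

Call:
carry_out:
  increments:
    - [0,0,0,15,-0.7,2,70]
    - [0,0,0,25,0,0,70]
    - [0,0,0,25,0,0,70]
    - [0,0,0,25,0,0,70]
    - [0,0,0,15,0,0,70]
    - [0,0,0,8,0,0,70]
    - [0,0,0,3,0,0,70]
    - [0,0,0,0,0,0,70]

```text
time: 13.0
ee_pos: [0.5071, -0.0147, 0.046]
tcp_rot: [-76.7, 90.0, -1.1]
wrist_force: [-0.6, 0.1, 0.3]
opening: 0.06
```

```bash
python3 look.py wrist:w10
```

```text
13.0 loc -58.17 25.28 z 0.046 F x,y,z -0.6417166791955324 -0.09599309308261209 0.3284953673118426 rot [-76.68  89.96  -1.08] 0.05998368913733325
```

View pics/w10.png

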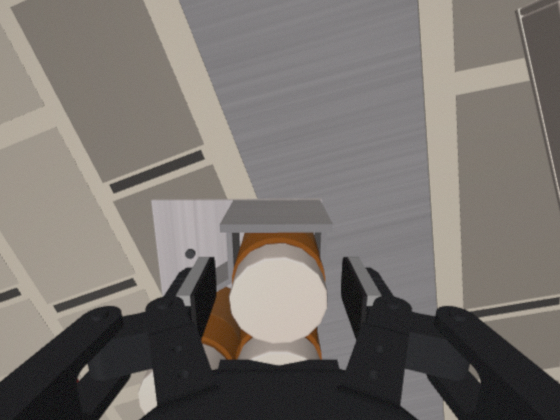

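Call:
carry_out:
  increments:
    - [0,0,0,0,0,0,55]
    - [0,0,0,0,0,0,48]
    - [0,0,0,0,0,0,42]
    - [0,0,0,0,0,0,40]
    - [0,0,0,0,0,0,40]
  squeeze: 25

```text
time: 13.68
ee_pos: [0.5072, -0.0148, 0.0464]
tcp_rot: [-82.7, 89.9, -7.1]
wrist_force: [-1.5, -0.7, 6.1]
opening: 0.0424
```

Call:
carry_out:
  increments:
    - [0,0,0,-2,0,0,40]
    - [0,0,0,-4,0,0,40]
    - [0,0,0,-8,0,0,40]
    - [0,0,0,-10,0,0,40]
    - [0,0,0,0,0,0,40]

```text
time: 14.3
ee_pos: [0.5072, -0.0148, 0.0711]
tcp_rot: [-80.1, 89.9, -4.5]
wrist_force: [-0.8, -0.4, -0.2]
opening: 0.0419
```

```bash
python3 look.py wrist:w11 scene:s11
```

```text
14.3 loc -58.09 25.28 z 0.0711 F x,y,z -0.6530155031022411 -0.6247103490380023 -0.19383499052856845 rot [-80.11  89.92  -4.51] 0.0418525761470015
```

View pics/w11.png

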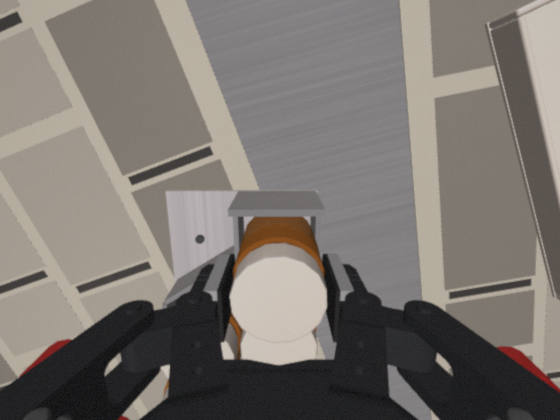

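View pics/s11.png

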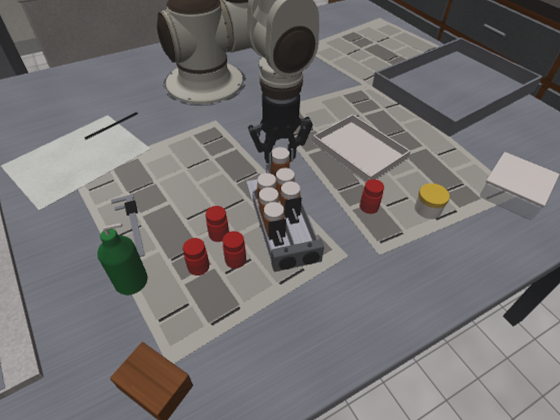

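Call:
carry_out:
  increments:
    - [0,0,0,-12,0,0,40]
    - [0,0,0,-15,0,0,40]
    - [0,0,0,-15,0,0,40]
    - [0,0,0,-15,0,0,40]
    - [0,0,0,-8,4,14,40]
    - [0,0,0,0,8,28,40]
    - [0,0,0,0,12,43,40]
    - [0,0,0,0,12,43,40]
    - [0,0,0,0,12,43,40]
    - [0,0,0,0,9,34,40]
    - [0,0,0,0,6,18,40]
    - [0,0,0,0,2,6,40]

```text
time: 15.9
ee_pos: [0.5004, 0.2242, 0.1345]
tcp_rot: [136.0, 90.0, -148.4]
wrist_force: [0.8, -0.2, -0.7]
opening: 0.0419
```

```bash
python3 look.py wrist:w12 scene:s12; python3 -c "
import sys;sys.argv=['x']
from look import *
print(o['ee_pos'])"
```

```text
15.9 loc -124.09 255.03 z 0.1345 F x,y,z 0.8329074806880966 -0.02221784806943886 -0.6875612890111082 rot [ 135.96   89.97 -148.36] 0.04189618848719486
16.0 loc -123.62 254.2 z 0.1345 F x,y,z -0.5920409453841958 -0.32321576771318977 -1.3138350400691556 rot [ 145.41   89.98 -138.97] 0.041926564761779354
[0.50067779 0.22325761 0.13453397]
```

View pics/w12.png

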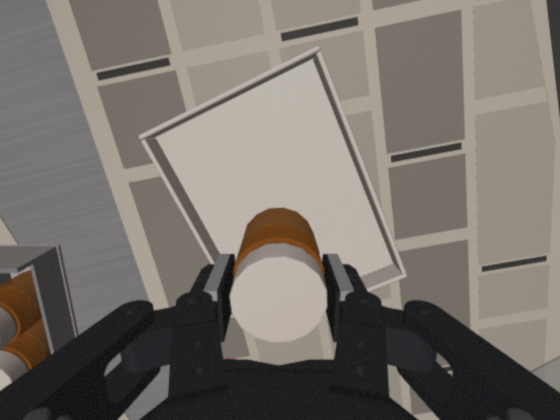

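View pics/s12.png

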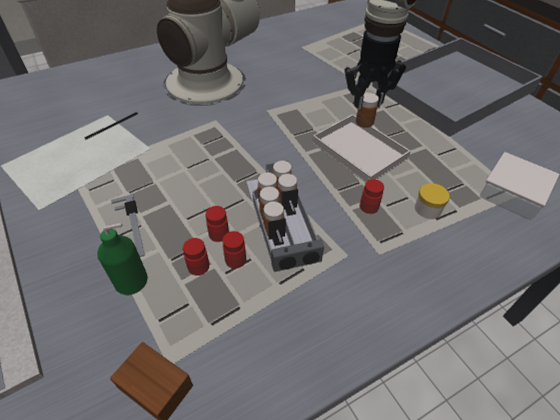

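Call:
carry_out:
  increments:
    - [0,0,0,12,0,0,40]
    - [0,0,0,18,0,0,40]
    - [0,0,0,20,0,0,40]
    - [0,0,0,18,0,0,40]
    - [0,0,0,10,0,0,40]
    - [0,0,0,5,0,0,40]
    - [0,0,0,0,0,0,40]
    - [0,0,0,0,0,0,40]

```text
time: 17.0
ee_pos: [0.5012, 0.2234, 0.0523]
tcp_rot: [-51.8, 89.9, 23.8]
wrist_force: [-0.1, -0.3, -0.9]
opening: 0.042
```

Call:
carry_out:
  increments:
    - [0,0,0,1.5,0,0,40]
    - [0,0,0,1,0,0,40]
    - [0,0,0,0,0,0,40]

```text
time: 17.38
ee_pos: [0.5008, 0.2232, 0.049]
tcp_rot: [112.2, 90.0, -172.2]
wrist_force: [0.1, -0.1, -0.3]
opening: 0.0419
```

Call:
carry_out:
  increments:
    - [0,0,0,1,0,0,40]
    - [0,0,0,0,0,0,40]

```text
time: 17.62
ee_pos: [0.5008, 0.2232, 0.048]
tcp_rot: [111.9, 90.0, -172.5]
wrist_force: [-0.2, 0.7, -0.3]
opening: 0.0416
```

Call:
carry_out:
  increments:
    - [0,0,0,1,0,0,40]
    - [0,0,0,0,0,0,40]

```text
time: 17.88
ee_pos: [0.5008, 0.2232, 0.047]
tcp_rot: [132.8, 90.0, -151.6]
wrist_force: [0.0, -0.2, 0.2]
opening: 0.0422
```

Call:
carry_out:
  increments:
    - [0,0,0,0.7,0,0,40]
    - [0,0,0,0,0,0,40]

```text
time: 18.12
ee_pos: [0.5008, 0.2232, 0.0464]
tcp_rot: [-28.0, 90.0, 47.6]
wrist_force: [-0.8, -0.6, -0.3]
opening: 0.0421
```

Call:
carry_out:
  increments:
    - [0,0,0,0.7,0,0,40]
    - [0,0,0,0,0,0,40]

```text
time: 18.38
ee_pos: [0.5009, 0.2233, 0.0464]
tcp_rot: [-53.4, 90.0, 22.2]
wrist_force: [-1.9, -0.8, 4.9]
opening: 0.0419
```

Call:
carry_out:
  increments:
    - [0,0,0,0.5,0,0,40]
    - [0,0,0,0,0,0,40]

```text
time: 18.62
ee_pos: [0.501, 0.2233, 0.0464]
tcp_rot: [-53.9, 89.9, 21.7]
wrist_force: [-4.2, -0.6, 8.7]
opening: 0.0423
```

Touched down (8.7 N upward). I'll ease off, open slowly and retreat.

Call:
carry_out:
  increments:
    - [0,0,0,-0.9,0,0,40]
    - [0,0,0,0,0,0,50]
    - [0,0,0,0,0,0,58]
    - [0,0,0,0,0,0,70]
    - [0,0,0,0,0,0,75]
    - [0,0,0,-10,0,0,75]
    - [0,0,0,-20,0,0,75]
    - [0,0,0,-30,0,0,75]
    - [0,0,0,-40,0,0,75]
    - [0,0,0,-40,0,0,75]
    - [0,0,0,-20,0,0,75]
    - [0,0,0,0,0,0,75]

```text
time: 20.12
ee_pos: [0.5015, 0.2236, 0.2082]
tcp_rot: [-51.3, 89.8, 24.3]
wrist_force: [1.1, 0.6, -0.4]
opening: 0.0642
```

```bash
python3 look.py wrist:w13 scene:s13 top:t13
```

```text
20.125 loc -122.9 254.69 z 0.2082 F x,y,z 0.9503396918928582 0.860275562474022 -0.39383089843315805 rot [-51.3   89.8   24.31] 0.06423806579425237
```

View pics/w13.png

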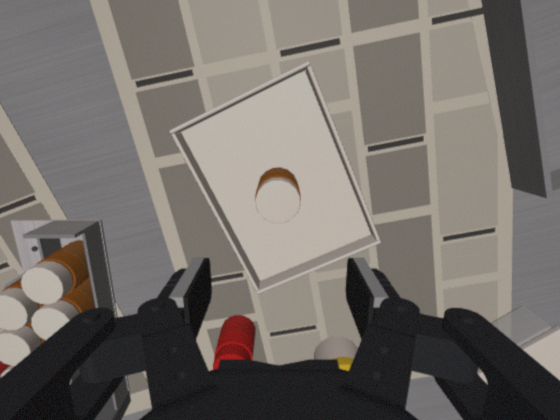

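View pics/s13.png

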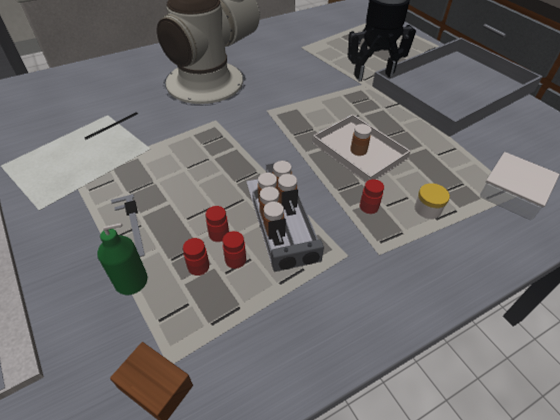

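View pics/t13.png

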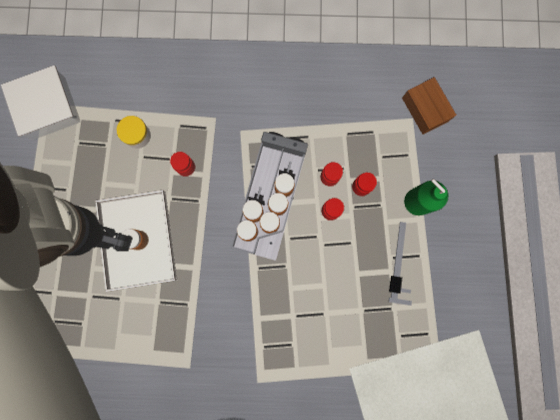

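```bash
python3 -c "
from workcell import job_done;print(job_done())"
```

```text
the job is handed in; nothing more can be done
None
```

The jam is cleared and jar_a stands near the middle of the white tray. I handed in at about 20 s of the 67 s allowed; no verdict is reported.

- **Easing back:** With shut fingers I pushed jar_b back in steps of 1 mm or less. The readings taken after each step peaked at about 8.7 N along the push, or about 10 N counting the vertical part. Jar_a let go after roughly 2.4 mm of finger travel from first contact.
- **Holding and backing off:** I held jar_b until two wrist pictures 0.6 s apart showed jar_a still and against the stop. Then I backed off slowly.
- **Moving the jar:** I took jar_a by its lid at 25 N and set it down when the wrist force rose to 8.7 N upward. I then eased off, opened and lifted clear.

**Last checks:**
- The wrist, scene and top pictures show jar_a upright in the tray and the other five jars standing in the feeder.
- Jar_c has run into the bay behind jar_a, pushed by its spring.
- The red look-alikes, pot, wash bottle and caliper look unmoved.
- The gripper was clear at 0.21 m height.

**Disagreements:** The cameras differed by up to about 6 mm along the feeder on jar_a's place in the bay (-55 to -61 mm against the nominal -58 mm). I went by the view from directly above it, and the grasp was centred.

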